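# Free the child-safety hook and lower the tea cupboard's flap

## Task

The front flap of the little tea cupboard is held by a child-safety latch: reach into the gap behind the flap's top edge, press the yellow sprung hook down, and keep it pressed while drawing the flap towards the robot until it is free. Then lower the flap gently until it lies fully open, and let go. Do not force the cupboard, and leave the mugs, kettle, sugar dispenser, dish and teaspoons where they stand.

Things in the scene. Friction and masses are not known exactly. Their poses are not given: they have to be found in the camera images.
- cupboard: Fixed light-wood tea cupboard, 200 deep (x) by 280 wide (y) mm; origin at the centre of its underside on the dresser top, -x its front (towards the robot), z up. The compartment's top board ends at x = -50 mm (height 144 to 152) in a steel keeper strip, x -50 to -45, height 134 to 152, over the inner width (y -128 to 128). The 12 mm side walls end at height 152.
- shelf_edge (a point): Lower front edge, mid-width, of the mug shelf over the gap: at (-50, 0, 238) mm in the cupboard's frame, its axes. The shelf reaches 280 mm wide and back from there, with a rail up to 292 mm. A gripper pointing straight down does not fit over the gap beside it: lean it about 25 degrees, fingers pointing down and away from the robot.
- hinge_line (a point): Middle of the flap's hinge line, at (-94, 0, 12) mm in the cupboard's frame, axes as the cupboard's. The hinge runs along the cupboard's y.
- gap (a point): Fixed point in the middle of the gap, at (-69, 0, 150) mm in the cupboard's frame, its axes, level with the shut flap's top edge. The gap is open above, 38 mm wide in x (shut flap's inner face at x = -88, keeper at x = -50) and 256 mm long in y. The yellow hook's middle stands up to 60 mm to either side in y, differently each time, not reported: look for it, or feel by sliding shut fingers along the gap.
- flap (a joint): Angle of the white flap, rad: 0 upright (shut), 1.571 lying fully open towards the robot. Panel 12 mm thick centred on the hinge, 252 wide, top edge 138 mm from the hinge. A stiff hinge (about 3 N at the top edge) holds it at any angle. Latched it has about 3 mm of play; the hook's barb is clear of the keeper from about 0.15 rad if the hook stays 13 mm or more down until then.
- hook (a joint): How far the yellow hook is pressed down along the flap, m: 0 rest, 0.016 stop; 2 N to start, 8.4 N at the stop. It rides on the flap's inner face and does not give sideways under light pressure. Press pad: 24 mm wide in y, 4 to 34 mm behind the inner face, top 4 mm below the flap's top edge, 16 mm high; behind it an arm passes under the keeper, its barb (to 51 mm behind) stands 6 mm up behind it.
- mug_a: Glass mug with a cork bottom, 76 dia x 90 mm, on the cupboard's shelf; origin at the centre of its underside, z up. Leave alone.
- mug_b: The same, second mug. Leave alone.
- kettle: Pale blue plastic kettle, 148 dia x 186 mm, on the dark wooden tray; origin at the centre of its underside, z up. Leave alone.
- sugar: Stainless steel sugar dispenser with a black press button, 72 dia x 137 mm, on the tray; origin at the centre of its underside, z up. Leave alone.
- dish: White ceramic dish, 150 dia x 22 mm; origin at the centre of its underside, z up. Leave alone.
- spoon_a: Steel teaspoon in the dish, 86 mm long; origin at its middle, x along it to the bowl. Leave alone.
- spoon_b: The same, second teaspoon.

How it is judged (in metres and radians):
On the way, in this order (a step that is already met when the one before it is completed fails the run):
1. the hook is pressed down clear of the keeper while the flap is still up (value of joint hook above 0.01 m and value of joint flap below 0.1 rad), for 0.1 s.
2. the flap is freed of the latch (value of joint flap above 0.25 rad), for 0.1 s.
At the end, for the whole second after the job is handed in: The flap lies fully open (at least 1.48 rad) and still, the hook has sprung back (within 3 mm of rest), the robot touches nothing (value of joint flap above 1.48 rad and value of joint hook below 0.003 m and velocity of joint flap below 0.05 rad/s).
It fails at once if the flap is flung or dropped open (faster than 3 rad/s) (velocity of joint flap above 3 rad/s).
It fails at once if the cupboard, its flap or its hook is forced (more than 60 N) (contact force between any of the fingers, the arm and cupboard above 60 N).
It fails at once if a mug, the kettle, the sugar dispenser, the dish or a teaspoon is displaced (by more than 30 mm, teaspoons 40 mm) (distance of any of mug_a, mug_b, kettle, sugar, dish from where it was at the start of the episode above 0.03 m or distance of any of spoon_a, spoon_b from where it was at the start of the episode above 0.04 m).
It also fails if it takes over 54 s, if anything falls off the work surface, if the arm or the gripper's body presses on something with over 40 N, if the wrist force passes 120 N, or if a joint passes its speed limit or range.

## Robot

A 7-joint arm with a two-finger parallel gripper is mounted at the origin on the work surface. World frame = base frame: x ahead of the robot, y to its left, z up, the work surface at z = 0. Lengths are in m, angles in degrees, forces in N, time in s.
With the tool pointing down it reaches from about 0.4 to 0.85 m from the base axis. Payload 4.5 kg.
Tool frame: the origin (TCP) lies midway between the tips of the shut fingers; the grasp point (between the pads) lies 19 mm behind it; z points along the fingers, y is the line along which they close (so a half turn about z gives the same grasp; the last joint's range is limited). The gripper opens to 85 mm and grips with 20 to 120 N. Pads are 22 mm wide; open, the fingers measure 114 mm over their backs; the gripper's body (76 mm by 85 mm) begins 54 mm behind the grasp point. The pads swing forward as they close: fully open they stand 13 mm farther back than shut.
Start: joints at [-61.089, 39.483, -11.15, 89.685, 9.013, 51.709, -12.324], TCP at [0.283, 0.557, 0.231] pointing down, gripper open.
Joint ranges: [-172.22, 172.22], [-26.19, 119.32], [-84.43, 86.54], [7.71, 146.69], [-57.33, 237.33], [2.42, 119.75], [-152.13, 152.13]. Speed limits (degrees/s): [147.25, 147.25, 180, 180, 180, 180, 180].

## Interface

Orientations are given as [roll, pitch, yaw] about the fixed x, y, z axes, in that order (R = Rz(yaw) Ry(pitch) Rx(roll)).
In Python, from bench import bot gives the robot as it stands.
- The arm moves only by the tool step_arm, never from a script. Its argument "rows" is a list of rows, each an object with "travel": the shift along the world's x, y, z as a fraction of full scale, a list of three; "dr": the turn, a rotation vector about the world's x, y, z as a fraction of full scale, a list of three. A call has 1 to 12 rows; each row shifts and turns the commanded pose from where the row before left it; what a row does not reach is not made up. Full scale, the value 1, is 100 cm for a shift and pi rad for a turn. A row lasts 1/8 s, in which the tool goes at most 62.5 mm and 10.7 degrees, less where a joint would pass 70% of its speed; a pose out of reach is approached as far as the arm can. A call with a number of a shift or a turn outside -1 to 1 is refused whole. A call with a gripper value outside its range is refused whole. "fingers" is the opening, from 0 (shut) to 1 (fully open), set as the call begins (left out, the last holds). The fingers move at their own pace and stop on an object; "newtons" is the grip in N (left out, the last holds). Time passes only in rows, so rows that do not move let the fingers close. It gives the time, the measured TCP pose, the force, the opening and the grip force at its end, in the units of the state.
- bot.observe(): the state, without advancing time (a new reading comes with each control period).
- bot.camera(name): name is "scene" or "top" or "wrist"; returns a dict with "pixels" (400x640x3 uint8, blue, green, red), "range_z" (400x640 float32, m along the optical axis (not along the pixel's ray), 0 where there is no reading), "K" (3x3 intrinsics, pixels), "k1" (the pictures are not rectified: a ray, as slopes to the right and down, at radius r is drawn at 1 + k1 r^2 times it, then the intrinsics apply), "rvec" (rotation vector, rad) and "tvec" (3), from world to camera coordinates, as OpenCV has them. Camera axes: x right, y down, z forward; pixel columns grow to the right and rows downward; lengths in m; the calibration is good to about 2 mm. A picture is of the moment at which its call begins.
- bot.job_done(): hands the job in; it is judged then, once.
Trained networks look in a picture, given as the dict that the camera call returned (one of the last four; its "shot" number tells which), for a name from the list of things; names that differ only in an ending like _2 or _b are one class to them, and where a whole thing is asked for, a point or a joint stands for the part that bears it (a point fixed in the world has none). Each returns a list of dicts, best first, with "p" (0 to 1); they miss things now and then, are a little off and sometimes report something else, mostly with a low value. They report only what shows in the picture. A call takes as long as a camera call.
- bot.look_for(picture, query): "location" ([column, row] as shares, 0 to 1, of the picture: columns of its width, rows of its height, amid what is visible of it).
- bot.silhouettes(picture, query): "mask" (400x640 bool, what is visible of it) and "location" ([column, row] as shares, 0 to 1, of the picture: columns of its width, rows of its height, amid what is visible of it).
- bot.tip_of(picture, query): "location" ([column, row] as shares, 0 to 1, of the picture: columns of its width, rows of its height: a listed point, or the origin of a listed thing).
The state is a dict: "t": time; "qpos": joint angles; "joint_vel": joint speeds; "tau": joint torques, N m; "ee_pos": TCP position; "ee_rot": TCP orientation; "wrist_force": force on the tool from outside, world axes, zero at the start; "moment": the same for the moment, N m; "opening": finger opening in m; "gripper_force": force on a finger pad.
Only numpy, scipy, OpenCV 4.12 (cv2) and the standard library are available. Lean on these libraries where they do the work, as an engineer would, in place of code of your own. Each camera call takes 0.05 s, during which the arm holds its last target. There are 200 camera calls.

## Working session

There is one attempt and no reset: what is moved stays moved. The work goes in short steps, Python scripts to look and compute and a tool call to move; the robot and the scene stay as the last step left them, time stands still between calls to the robot, and variables do not carry over. Pictures are saved under pics/ and viewed, at most 10 in all, crops included, and the job is handed in when it is done.

Besides the shell and the picture viewer there is one more tool, called after "Emit:" by a JSON object that holds its "api" and its "payload", one argument or row to a line. step_arm: Moves the arm, as the interface text tells. Shift numbers are shares of 100 cm and turn numbers shares of pi rad, none past 1 either way. Its arguments: {"type":"object","properties":{"rows":{"type":"array"},"fingers":{"type":"number"},"newtons":{"type":"number"}},"required":["rows"]}

```bash
mkdir -p pics; cat > h.py <<'E'
import numpy as np, cv2
from bench import bot
def save(p,n): cv2.imwrite(f'pics/{n}.png',p['pixels'])
def cam(p):
    R,_=cv2.Rodrigues(np.array(p['rvec'],float)); return R,np.array(p['tvec'],float).ravel()
def D(p): return np.array([p['k1'],0,0,0,0],float)
def unproj(p,uv,z=None):
    """uv Nx2 pixels -> world"""
    uv=np.atleast_2d(np.array(uv,float)); 
    n=cv2.undistortPoints(uv.reshape(-1,1,2),np.array(p['K']),D(p)).reshape(-1,2)
    if z is None: z=p['range_z'][uv[:,1].round().astype(int),uv[:,0].round().astype(int)]
    c=np.c_[n,np.ones(len(n))]*np.array(z).reshape(-1,1)
    R,t=cam(p); return (c-t)@R
def proj(p,X): return cv2.projectPoints(np.array(X,float).reshape(-1,1,3),np.array(p['rvec'],float),np.array(p['tvec'],float),np.array(p['K']),D(p))[0].reshape(-1,2)
def cloud(p,mask=None):
    m=p['range_z']>0
    if mask is not None: m&=mask
    v,u=np.nonzero(m); uv=np.c_[u,v]; return uv,unproj(p,uv)
E
python3 - <<'E'
from h import *
np.set_printoptions(precision=4,suppress=True)
P={}
for n in('scene','top','wrist'):
    p=bot.camera(n); P[n]=p; save(p,n+'0')
    R,t=cam(p); print(n,'campos',-R.T@t, 'dir',R[2])
    for q in('cupboard','shelf_edge','hinge_line','gap'):
        for r in bot.tip_of(p,q)[:2]:
            uv=np.array(r['location'])*[640,400]; print(q,round(r['p'],2),uv,unproj(p,uv)[0] if 0<=uv[0]<639 and 0<=uv[1]<399 else '')
    for q in('hook','flap'):
        for r in bot.silhouettes(p,q)[:2]:
            uv,X=cloud(p,r['mask']); print(q,round(r['p'],2),np.array(r['location'])*[640,400],r['mask'].sum(), np.median(X,0) if len(X) else '', X.min(0) if len(X) else '',X.max(0) if len(X) else '')
print(bot.observe())
E
```

```text
scene campos [0.6385 0.6799 0.9455] dir [-0.0235 -0.6826 -0.7304]
cupboard 0.74 [294.784 248.88 ] [0.6928 0.1169 0.153 ]
shelf_edge 0.61 [304.192 199.4  ] [ 0.669  -0.0588  0.1503]
shelf_edge 0.35 [370.304 388.72 ] [0.5181 0.4164 0.0016]
hinge_line 0.97 [318.784 250.6  ] [0.6307 0.0916 0.1065]
gap 0.77 [313.024 219.   ] [ 0.6455 -0.1009  0.0102]
hook 0.71 [308.096 237.68 ] 169 [0.6594 0.0783 0.1434] [ 0.64   -0.0474  0.0053] [0.681  0.0916 0.1494]
flap 0.77 [322.368 235.08 ] 767 [0.6289 0.0594 0.1445] [ 0.6003 -0.098   0.0056] [0.6782 0.149  0.1555]
top campos [ 0.5046 -0.0384  1.4615] dir [ 0.0912  0.0144 -0.9957]
cupboard 0.87 [307.072 175.68 ] [0.6832 0.0063 0.2482]
shelf_edge 0.63 [305.024 182.6  ] [0.6751 0.0163 0.149 ]
shelf_edge 0.56 [186.624 232.28 ] [ 0.5133  0.4453 -0.0007]
hinge_line 0.57 [303.424 200.68 ] [0.6182 0.0219 0.1281]
gap 0.65 [302.528 187.32 ] [0.6765 0.0311 0.0067]
flap 0.96 [297.088 200.08 ] 585 [0.6249 0.0472 0.1454] [ 0.5977 -0.0975 -0.0044] [0.6753 0.1494 0.1573]
wrist campos [0.2218 0.5881 0.3735] dir [ 0.242  -0.1246 -0.9622]
hinge_line 0.72 [325.696 335.6  ] [0.5034 0.4512 0.0089]
hook 0.49 [320.896 322.88 ] 1559 [0.4784 0.457  0.0096] [0.4396 0.3955 0.0026] [0.5165 0.5091 0.0236]
{'t': 1.05, 'qpos': array([-61.0895,  39.4819, -11.1488,  89.6846,   9.0125,  51.7108,
       -12.3242]), 'joint_vel': array([ 0.0854,  0.0267,  0.1284,  0.0729,  0.0246, -0.0157,  0.017 ]), 'tau': array([ -0.0002, -53.9551,  -1.2669, -15.889 ,   0.0101,   0.0012,
        -0.    ]), 'ee_pos': array([0.2835, 0.557 , 0.2313]), 'ee_rot': array([179.9959,   0.0001, 153.0267]), 'wrist_force': array([-0.2124, -0.5424, -0.1455]), 'moment': array([0.0205, 0.0237, 0.0155]), 'gripper_force': 0.0, 'opening': 0.08551074928931891}
```

```bash
python3 - <<'E'
import cv2
a=cv2.imread('pics/scene0.png')[100:330,190:450]
cv2.imwrite('pics/sceneC.png',cv2.resize(a,None,fx=2.6,fy=2.6,interpolation=cv2.INTER_CUBIC))
a=cv2.imread('pics/top0.png')[100:280,180:430]
cv2.imwrite('pics/topC.png',cv2.resize(a,None,fx=3,fy=3,interpolation=cv2.INTER_CUBIC))
E
```

```text
(no output)
```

View pics/sceneC.png

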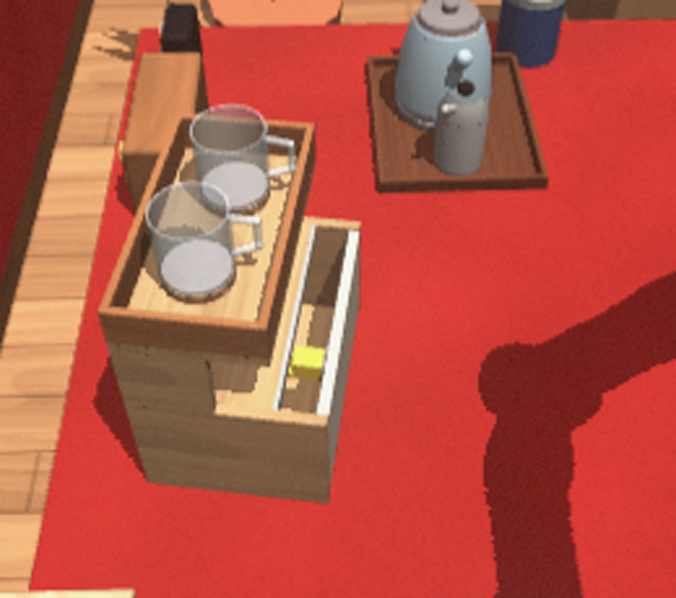

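View pics/topC.png

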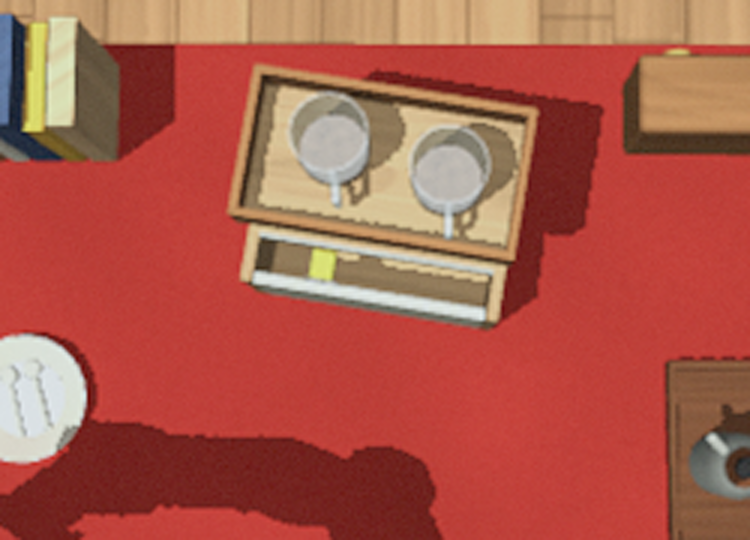

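```bash
cat > fit.py <<'E'
from h import *
np.set_printoptions(precision=4,suppress=True)
def plane(p,uv,z):
    R,t=cam(p); c=-R.T@t; X=unproj(p,uv,np.ones(len(uv))); d=X-c; return c+d*((z-c[2])/d[:,2])[:,None]
if __name__=='__main__':
  for n in('top','scene'):
    p=bot.camera(n); im=p['pixels'].astype(int); b,g,r=im[...,0],im[...,1],im[...,2]
    uvc,X=cloud(p); Z=np.zeros((400,640)); W=np.zeros((400,640,3)); W[uvc[:,1],uvc[:,0]]=X; Z=W[...,2]
    box=(abs(W[...,0]-.66)<.12)&(abs(W[...,1]-.025)<.2)
    white=(im.min(2)>170)&(im.max(2)-im.min(2)<45)&box&(Z>.138)&(Z<.162)
    k,lab,st,ce=cv2.connectedComponentsWithStats(white.astype(np.uint8))
    for i in range(1,k):
        if st[i,4]<25: continue
        v,u=np.nonzero(lab==i); Q=plane(p,np.c_[u,v],.150); Qd=W[v,u]
        rc=cv2.minAreaRect(Q[:,:2].astype(np.float32)); print(n,'white',st[i,4],'plane rect',rc,'depthz',np.median(Qd[:,2]))
        l=cv2.fitLine(Q[:,:2].astype(np.float32),cv2.DIST_HUBER,0,.001,.001).ravel(); print('  line angle',np.degrees(np.arctan2(l[1],l[0])),l[2:])
    yel=(r>170)&(g>170)&(b<110)&(abs(W[...,0]-.66)<.12)&(abs(W[...,1]-.025)<.2)
    v,u=np.nonzero(yel); Q=plane(p,np.c_[u,v],.146); print(n,'yellow',len(u),np.median(W[v,u],0),'planez.146 mean',Q.mean(0),cv2.minAreaRect(Q[:,:2].astype(np.float32)))
    wood=(Z>.283)&(Z<.30)&box
    rc=cv2.minAreaRect(W[wood][:,:2].astype(np.float32)); print(n,'rail',wood.sum(),rc)
E
python3 fit.py
```

```text
top white 155 plane rect ((0.6716007590293884, 0.01679607480764389), (0.2559342682361603, 0.00643385574221611), 80.75320434570312) depthz 0.15118758866942925
  line angle 80.91437 [0.6719 0.0176]
top white 281 plane rect ((0.625129222869873, 0.025388158857822418), (0.24925023317337036, 0.013772030360996723), 80.97862243652344) depthz 0.1490787687755115
  line angle 80.761086 [0.6244 0.0276]
top yellow 22 [0.6666 0.073  0.141 ] planez.146 mean [0.663  0.0742 0.146 ] ((0.6603958606719971, 0.07459969073534012), (0.025206593796610832, 0.028570037335157394), 82.13609313964844)
top rail 596 ((0.733671247959137, 0.0071871280670166016), (0.27921366691589355, 0.1349080353975296), 81.02613067626953)
scene white 123 plane rect ((0.6711539626121521, 0.013974368572235107), (0.24925455451011658, 0.004895111545920372), 80.9070816040039) depthz 0.15216034134874648
  line angle 80.87827 [0.6731 0.0255]
scene white 310 plane rect ((0.6248230338096619, 0.02376949042081833), (0.25023409724235535, 0.011801931075751781), 80.85438537597656) depthz 0.15004386382033255
  line angle 80.86994 [0.6263 0.0335]
scene yellow 34 [0.6587 0.0745 0.1454] planez.146 mean [0.6604 0.0767 0.146 ] ((0.6599522233009338, 0.07757197320461273), (0.03314310684800148, 0.03411830589175224), 88.21296691894531)
scene rail 1036 ((0.7309807538986206, 0.006163462996482849), (0.28421884775161743, 0.13332465291023254), 82.45011138916016)
```

```bash
cat > goal.py <<'E'
from h import *
from scipy.spatial.transform import Rotation as Ro
np.set_printoptions(precision=4,suppress=True)
O=np.array([.718,.0088,0]); YAW=-9.15
C=Ro.from_euler('z',YAW,degrees=True)
def ori(lean):
    s,c=np.sin(np.radians(lean)),np.cos(np.radians(lean))
    return C*Ro.from_matrix(np.array([[-c,0,s],[0,1,0],[-s,0,-c]]))
def state():
    o=bot.observe(); R=Ro.from_euler('xyz',o['ee_rot'],degrees=True)
    loc=C.inv().apply(o['ee_pos']-O); tz=C.inv().apply(R.apply([0,0,1]))
    print('t',round(o['t'],2),'local mm',loc*1e3,'lean',np.degrees(np.arctan2(tz[0],-tz[2])),'F local',C.inv().apply(o['wrist_force']),'open',o['opening'])
    return o,R
def goto(loc,lean):
    o,R=state(); d=C.apply(np.array(loc)/1e3)+O-o['ee_pos']; rv=(ori(lean)*R.inv()).as_rotvec()
    print('travel',d,'dr/pi',rv/np.pi,'deg',np.degrees(np.linalg.norm(rv)))
E
python3 -c "
from goal import *
goto([-135,57,290],25)
for x,y,z in((1,0,0),(0,1,0)): print(C.apply([x,y,z]))"
```

```text
t 1.15 local mm [-516.1842  472.1579  231.315 ] lean -0.0009224344193742204 F local [ 0.5689 -0.1874  0.3356] open 0.08535329061560828
travel [ 0.3103 -0.4705  0.0587] dr/pi [-0.0432 -0.1326  0.0974] deg 30.620360148558355
[ 0.9873 -0.159   0.    ]
[0.159  0.9873 0.    ]
```

Emit:
{"api": "step_arm", "payload": {
  "fingers": 0,
  "rows": [
    {"travel": [0, 0, 0.05], "dr": [0, 0, 0]},
    {"travel": [0, 0, 0.009], "dr": [0, 0, 0]},
    {"travel": [0.031, -0.047, 0], "dr": [-0.0043, -0.0133, 0.0097]},
    {"travel": [0.031, -0.047, 0], "dr": [-0.0043, -0.0133, 0.0097]},
    {"travel": [0.031, -0.047, 0], "dr": [-0.0043, -0.0133, 0.0097]},
    {"travel": [0.031, -0.047, 0], "dr": [-0.0043, -0.0133, 0.0097]},
    {"travel": [0.031, -0.047, 0], "dr": [-0.0043, -0.0133, 0.0097]},
    {"travel": [0.031, -0.047, 0], "dr": [-0.0043, -0.0133, 0.0097]},
    {"travel": [0.031, -0.047, 0], "dr": [-0.0043, -0.0133, 0.0097]},
    {"travel": [0.031, -0.047, 0], "dr": [-0.0043, -0.0133, 0.0097]},
    {"travel": [0.031, -0.047, 0], "dr": [-0.0043, -0.0133, 0.0097]},
    {"travel": [0.031, -0.047, 0], "dr": [-0.0043, -0.0133, 0.0097]}
  ]
}}

```text
t: 2.65
ee_pos: [0.594, 0.0857, 0.2901]
ee_rot: [179.9, 25.1, 170.9]
wrist_force: [0.4, 1.0, -0.2]
opening: 0.0001
gripper_force: 0.0
```

```bash
python3 - <<'E'
from goal import *
goto([-135,57,290],25); goto([-68,57,165],25)
p=bot.camera('wrist'); save(p,'wrist1')
im=p['pixels'].astype(int); y=(im[...,2]>150)&(im[...,1]>150)&(im[...,0]<100)
uv,X=cloud(p,y); L=C.inv().apply(X-O)*1e3; k=(abs(L[:,0]+69)<50)&(abs(L[:,1])<130)&(L[:,2]>110)
print(k.sum(),np.median(L[k],0),L[k].min(0),L[k].max(0), np.percentile(L[k],[5,95],axis=0))
E
```

```text
t 2.65 local mm [-134.6119   56.1777  290.0846] lean 25.11775593587098 F local [ 0.2459  1.0509 -0.1514] open 0.00010663455862236852
travel [-0.0003  0.0009 -0.0001] dr/pi [-0.0002  0.0007 -0.0002] deg 0.13756712061922508
t 2.65 local mm [-134.6119   56.1777  290.0846] lean 25.11775593587098 F local [ 0.2459  1.0509 -0.1514] open 0.00010663455862236852
travel [ 0.0659 -0.0098 -0.1251] dr/pi [-0.0002  0.0007 -0.0002] deg 0.13756712061922508
32 [-48.279  -86.4997 291.7044] [ -50.668  -129.1175  291.077 ] [-40.9317 123.359  292.7903] [[ -49.4601 -117.0047  291.1867]
 [ -42.5552  -11.4519  292.411 ]]
```

View pics/wrist1.png

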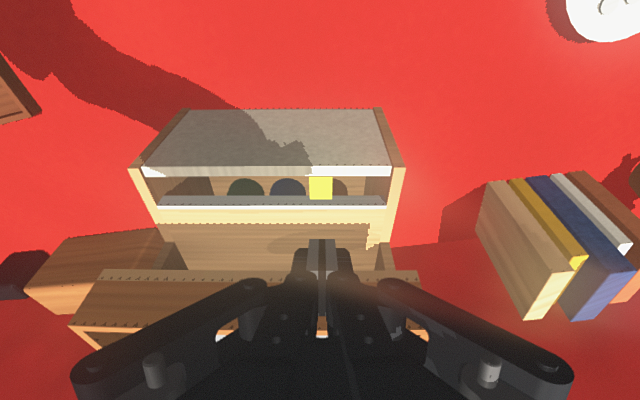

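```bash
python3 - <<'E'
from goal import *
p=bot.camera('wrist'); im=p['pixels']; 
Wd=C.inv().apply(unproj(p,[[320,188],[312,188],[330,188],[320,179],[320,197],[160,172],[260,172],[390,172],[260,206],[130,165],[405,165]])-O)*1e3
print(Wd)
E
```

```text
[[  43.8804   38.8426    6.6187]
 [  34.1778   26.1222   18.9467]
 [ -64.1202   52.8779  145.2824]
 [ -76.7154   42.3787  146.1229]
 [ -49.5082   41.8979  142.6912]
 [ -90.2955 -121.1744  150.256 ]
 [ -88.3541  -18.0892  149.3746]
 [ -51.0547  127.3159   97.213 ]
 [ -44.6509  -24.3492  151.831 ]
 [  -2.3253 -273.0268    0.6513]
 [ -94.5856  127.4258  147.6809]]
```

Emit:
{"api": "step_arm", "payload": {
  "rows": [
    {"travel": [0.011, -0.0016, -0.02], "dr": [0, 0, 0]},
    {"travel": [0.011, -0.0016, -0.02], "dr": [0, 0, 0]},
    {"travel": [0.011, -0.0016, -0.02], "dr": [0, 0, 0]},
    {"travel": [0.011, -0.0016, -0.02], "dr": [0, 0, 0]},
    {"travel": [0.011, -0.0017, -0.02], "dr": [0, 0, 0]},
    {"travel": [0.011, -0.0017, -0.02], "dr": [0, 0, 0]},
    {"travel": [0, 0, 0], "dr": [0, 0, 0]}
  ]
}}

```text
t: 3.62
ee_pos: [0.6587, 0.0775, 0.1685]
ee_rot: [-180.0, 24.9, 170.8]
wrist_force: [-0.1, 0.4, 0.4]
opening: 0.0002
gripper_force: 0.0
```

```bash
python3 - <<'E'
from goal import *
goto([-68,57,160],25)
p=bot.camera('wrist'); save(p,'wrist2')
E
```

```text
t 3.62 local mm [-69.5036  58.4082 168.4536] lean 24.894623288630594 F local [-0.1376  0.3593  0.3762] open 0.00016044862638065773
travel [ 0.0013 -0.0016 -0.0085] dr/pi [-0.0001 -0.0006  0.0002] deg 0.11214882864813733
```

View pics/wrist2.png

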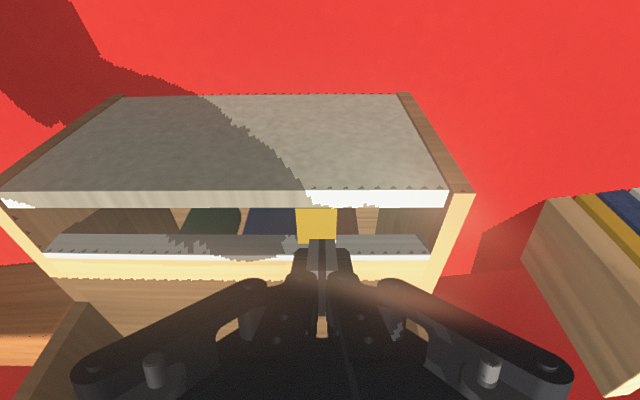

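Emit:
{"api": "step_arm", "payload": {
  "rows": [
    {"travel": [0.003, -0.0045, 0], "dr": [0, 0, 0]},
    {"travel": [0, 0, -0.006], "dr": [0, 0, 0]},
    {"travel": [0, 0, -0.006], "dr": [0, 0, 0]},
    {"travel": [0, 0, -0.004], "dr": [0, 0, 0]},
    {"travel": [0, 0, 0], "dr": [0, 0, 0]}
  ]
}}

```text
t: 4.3
ee_pos: [0.6621, 0.0729, 0.1538]
ee_rot: [179.9, 25.0, 170.8]
wrist_force: [-0.3, 0.2, -0.8]
opening: -0.0001
gripper_force: 0.0
```

```bash
python3 - <<'E'
from goal import *
goto([-66,54,150],25)
E
```

```text
t 4.3 local mm [-65.3617  54.4223 153.7529] lean 25.011494501673436 F local [-0.318   0.1329 -0.8181] open -0.00013449243429905969
travel [-0.0007 -0.0003 -0.0038] dr/pi [-0.0002  0.0001  0.0002] deg 0.056380008898894524
```

Emit:
{"api": "step_arm", "payload": {
  "rows": [
    {"travel": [0, 0, -0.002], "dr": [0, 0, 0]},
    {"travel": [0, 0, -0.002], "dr": [0, 0, 0]},
    {"travel": [0, 0, -0.002], "dr": [0, 0, 0]},
    {"travel": [0, 0, -0.002], "dr": [0, 0, 0]},
    {"travel": [0, 0, 0], "dr": [0, 0, 0]}
  ]
}}

```text
t: 4.92
ee_pos: [0.6627, 0.0727, 0.1466]
ee_rot: [179.9, 25.1, 170.8]
wrist_force: [-0.8, 0.6, 4.0]
opening: -0.0001
gripper_force: 1.4
```

```bash
python3 - <<'E'
from goal import *
state()
E
```

```text
t 4.92 local mm [-64.7301  54.3399 146.5621] lean 25.09301739115366 F local [-0.913   0.4253  3.9981] open -6.833209924531456e-05
```

Emit:
{"api": "step_arm", "payload": {
  "rows": [
    {"travel": [-0.001, 0, -0.002], "dr": [0, 0, 0]},
    {"travel": [0, 0, -0.002], "dr": [0, 0, 0]},
    {"travel": [0, 0, -0.002], "dr": [0, 0, 0]},
    {"travel": [0, 0, -0.002], "dr": [0, 0, 0]},
    {"travel": [0, 0, -0.002], "dr": [0, 0, 0]},
    {"travel": [0, 0, 0], "dr": [0, 0, 0]}
  ]
}}

```text
t: 5.68
ee_pos: [0.6628, 0.0727, 0.1376]
ee_rot: [179.9, 25.2, 170.7]
wrist_force: [-0.9, 0.3, 6.6]
opening: -0.0003
gripper_force: 3.2
```

```bash
python3 - <<'E'
from goal import *
state()
E
```

```text
t 5.67 local mm [-64.7056  54.3345 137.5537] lean 25.21757059684211 F local [-0.9253  0.1816  6.6076] open -0.0003389611716916323
```

Emit:
{"api": "step_arm", "payload": {
  "rows": [
    {"travel": [0, 0, -0.002], "dr": [0, 0, 0]},
    {"travel": [0, 0, -0.0015], "dr": [0, 0, 0]},
    {"travel": [0, 0, 0], "dr": [0, 0, 0]}
  ]
}}

```text
t: 6.05
ee_pos: [0.6628, 0.0727, 0.1343]
ee_rot: [179.8, 25.2, 170.7]
wrist_force: [-1.5, -0.1, 8.9]
opening: 0.0002
gripper_force: 3.8
```

```bash
python3 - <<'E'
from goal import *
state()
E
```

```text
t 6.05 local mm [-64.6544  54.3532 134.2973] lean 25.232493743311363 F local [-1.4851 -0.3803  8.9436] open 0.00023353875566706247
```

Emit:
{"api": "step_arm", "payload": {
  "rows": [
    {"travel": [-0.002, 0.0003, 0], "dr": [0, 0, 0]},
    {"travel": [-0.002, 0.0003, 0], "dr": [0, 0, 0]},
    {"travel": [-0.002, 0.0003, 0], "dr": [0, 0, 0]},
    {"travel": [0, 0, 0], "dr": [0, 0, 0]}
  ]
}}

```text
t: 6.55
ee_pos: [0.6595, 0.0732, 0.1359]
ee_rot: [179.9, 25.5, 170.7]
wrist_force: [3.5, 0.0, 7.4]
opening: 0.0001
gripper_force: 3.6
```

```bash
python3 - <<'E'
from goal import *
state()
E
```

```text
t 6.55 local mm [-68.0272  54.2513 135.856 ] lean 25.52014853139615 F local [3.4449 0.5605 7.359 ] open 9.178244402026359e-05
```

Emit:
{"api": "step_arm", "payload": {
  "rows": [
    {"travel": [0, 0, -0.0015], "dr": [0, 0, 0]},
    {"travel": [-0.002, 0.0003, -0.001], "dr": [0, 0, 0]},
    {"travel": [-0.003, 0.0005, 0], "dr": [0, 0, 0]},
    {"travel": [-0.003, 0.0005, 0], "dr": [0, 0, 0]},
    {"travel": [0, 0, 0], "dr": [0, 0, 0]}
  ]
}}

```text
t: 7.18
ee_pos: [0.6525, 0.0743, 0.1343]
ee_rot: [179.9, 25.7, 170.6]
wrist_force: [3.9, -0.7, 11.6]
opening: -0.0001
gripper_force: 5.8
```

```bash
python3 - <<'E'
from goal import *
state()
E
```

```text
t 7.17 local mm [-75.1165  54.2733 134.346 ] lean 25.666740253699494 F local [ 3.9186 -0.0769 11.6132] open -0.00014528447634947492
```

Emit:
{"api": "step_arm", "payload": {
  "rows": [
    {"travel": [-0.003, 0.0005, 0.0003], "dr": [0, 0, 0]},
    {"travel": [-0.003, 0.0005, 0.0003], "dr": [0, 0, 0]},
    {"travel": [-0.003, 0.0005, 0.0003], "dr": [0, 0, 0]},
    {"travel": [-0.003, 0.0005, 0.0003], "dr": [0, 0, 0]},
    {"travel": [-0.003, 0.0005, 0], "dr": [0, 0, 0]},
    {"travel": [-0.003, 0.0005, 0], "dr": [0, 0, 0]},
    {"travel": [-0.003, 0.0005, 0], "dr": [0, 0, 0]},
    {"travel": [-0.003, 0.0005, 0], "dr": [0, 0, 0]},
    {"travel": [0, 0, 0], "dr": [0, 0, 0]}
  ]
}}

```text
t: 8.3
ee_pos: [0.6263, 0.0786, 0.134]
ee_rot: [179.9, 25.4, 170.7]
wrist_force: [1.7, 0.1, 8.1]
opening: -0.0002
gripper_force: 4.1
```

```bash
python3 - <<'E'
from goal import *
state()
E
```

```text
t 8.3 local mm [-101.6134   54.3473  133.9788] lean 25.430933414349667 F local [1.647  0.3298 8.1413] open -0.00015749395225364413
```

Emit:
{"api": "step_arm", "payload": {
  "rows": [
    {"travel": [-0.003, 0.0005, 0], "dr": [0, 0, 0]},
    {"travel": [-0.003, 0.0005, 0], "dr": [0, 0, 0]},
    {"travel": [-0.003, 0.0005, 0], "dr": [0, 0, 0]},
    {"travel": [-0.003, 0.0005, 0], "dr": [0, 0, 0]},
    {"travel": [-0.003, 0.0005, 0], "dr": [0, 0, 0]},
    {"travel": [0, 0, 0], "dr": [0, 0, 0]}
  ]
}}

```text
t: 9.05
ee_pos: [0.6105, 0.0812, 0.1334]
ee_rot: [179.9, 25.3, 170.7]
wrist_force: [0.1, -0.7, 8.2]
opening: 0.0
gripper_force: 3.6
```

```bash
python3 - <<'E'
from goal import *
state()
for n in('scene','wrist'):
  p=bot.camera(n); save(p,n+'3')
a=cv2.imread('pics/scene3.png')[100:330,190:450]
b=cv2.imread('pics/wrist3.png')
cv2.imwrite('pics/both3.png',np.hstack([cv2.resize(a,(400,354)),cv2.resize(b,(400,250),interpolation=cv2.INTER_AREA)if 0 else cv2.copyMakeBorder(cv2.resize(b,(400,250)),0,104,0,0,cv2.BORDER_CONSTANT)]))
uv,X=cloud(p); L=C.inv().apply(X-O)*1e3; k=(abs(L[:,1]+60)<50)&(L[:,0]<-85)&(L[:,2]>30)&(L[:,2]<160)
Q=L[k]; print(k.sum()); 
for z in range(30,160,10):
  s=Q[(Q[:,2]>=z)&(Q[:,2]<z+10)]
  if len(s)>5: print(z,len(s),np.percentile(s[:,0],[5,50,95]))
E
```

```text
t 9.05 local mm [-117.6819   54.3297  133.3812] lean 25.33520156311918 F local [ 0.2036 -0.7207  8.2488] open 4.8755175485970214e-05
9976
30 227 [-112.7944 -111.027  -108.8429]
40 242 [-117.0489 -115.2561 -113.376 ]
50 334 [-122.268  -120.1239 -117.7276]
60 307 [-126.4144 -124.6199 -122.6426]
70 416 [-131.2409 -129.1343 -126.926 ]
80 504 [-136.2107 -133.9944 -131.6924]
90 549 [-140.6774 -138.7846 -136.6768]
100 714 [-145.6317 -143.5475 -141.2286]
110 793 [-150.3302 -148.2711 -146.1324]
120 1007 [-155.0003 -153.1033 -150.7253]
130 4879 [-156.6812 -152.212  -146.6936]
```

View pics/both3.png

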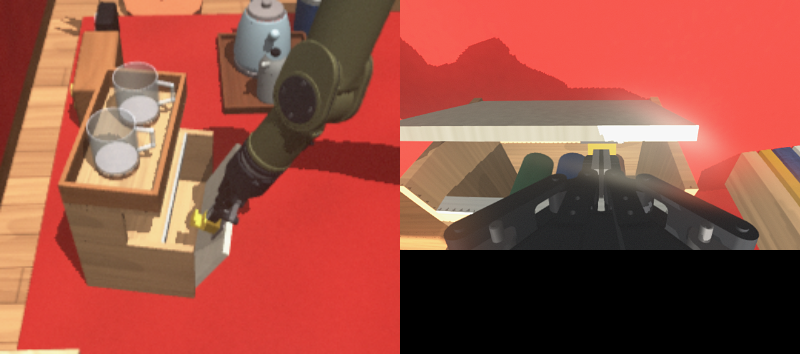

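Emit:
{"api": "step_arm", "payload": {
  "rows": [
    {"travel": [-0.001, 0, 0.003], "dr": [0, 0, 0]},
    {"travel": [-0.002, 0, 0.005], "dr": [0, 0, 0]},
    {"travel": [-0.004, 0.001, 0.01], "dr": [0, 0, 0]},
    {"travel": [-0.006, 0.001, 0.015], "dr": [0, 0, 0]},
    {"travel": [-0.002, 0.0007, 0.01], "dr": [0, 0, 0]},
    {"travel": [-0.003, -0.018, 0], "dr": [0, 0, 0]},
    {"travel": [-0.003, -0.018, 0], "dr": [0, 0, 0]},
    {"travel": [-0.003, -0.018, 0], "dr": [0, 0, 0]},
    {"travel": [0.012, -0.002, 0], "dr": [0, 0, 0]},
    {"travel": [0, 0, 0], "dr": [0, 0, 0]}
  ]
}}

```text
t: 10.4
ee_pos: [0.5972, 0.0277, 0.1747]
ee_rot: [179.9, 25.1, 170.7]
wrist_force: [-0.2, -0.1, -0.2]
opening: -0.0
gripper_force: 0.0
```

```bash
python3 - <<'E'
from goal import *
goto([-121,0,125],25)
def P(th,rho=115): 
    s,c=np.sin(th),np.cos(th); return np.array([-94-rho*s+6*c+10,0,12+rho*c+6*s+4.6])
prev=np.array([-121,0,125.])
for i,th in enumerate(np.linspace(.445,1.571,25)):
    q=P(th)-3*np.array([np.cos(th),0,np.sin(th)]); print(i,round(th,3),q,C.apply(q-prev)/1e3); prev=q
E
```

```text
t 10.4 local mm [-122.2974   -0.5543  174.6812] lean 25.115245752932502 F local [-0.179  -0.1296 -0.1706] open -2.76208315097382e-05
travel [ 0.0014  0.0003 -0.0497] dr/pi [-0.0003  0.0007  0.0007] deg 0.18274420786304582
0 0.445 [-130.7948    0.      121.6916] [-0.0097  0.0016 -0.0033]
1 0.492 [-135.6721    0.      119.3813] [-0.0048  0.0008 -0.0023]
2 0.539 [-140.4356    0.      116.8448] [-0.0047  0.0008 -0.0025]
3 0.586 [-145.0749    0.      114.0877] [-0.0046  0.0007 -0.0028]
4 0.633 [-149.5798    0.      111.1161] [-0.0044  0.0007 -0.003 ]
5 0.68 [-153.9404    0.      107.9364] [-0.0043  0.0007 -0.0032]
6 0.726 [-158.1471    0.      104.5557] [-0.0042  0.0007 -0.0034]
7 0.773 [-162.1906    0.      100.9815] [-0.004   0.0006 -0.0036]
8 0.82 [-166.062     0.       97.2215] [-0.0038  0.0006 -0.0038]
9 0.867 [-169.7528    0.       93.2841] [-0.0036  0.0006 -0.0039]
10 0.914 [-173.2549    0.       89.178 ] [-0.0035  0.0006 -0.0041]
11 0.961 [-176.5605    0.       84.9121] [-0.0033  0.0005 -0.0043]
12 1.008 [-179.6625    0.       80.4959] [-0.0031  0.0005 -0.0044]
13 1.055 [-182.5539    0.       75.9391] [-0.0029  0.0005 -0.0046]
14 1.102 [-185.2284    0.       71.2517] [-0.0026  0.0004 -0.0047]
15 1.149 [-187.6802    0.       66.444 ] [-0.0024  0.0004 -0.0048]
16 1.196 [-189.9037    0.       61.5266] [-0.0022  0.0004 -0.0049]
17 1.243 [-191.8942    0.       56.5103] [-0.002   0.0003 -0.005 ]
18 1.289 [-193.6473    0.       51.4062] [-0.0017  0.0003 -0.0051]
19 1.336 [-195.159     0.       46.2255] [-0.0015  0.0002 -0.0052]
20 1.383 [-196.4261    0.       40.9796] [-0.0013  0.0002 -0.0052]
21 1.43 [-197.4458    0.       35.6801] [-0.001   0.0002 -0.0053]
22 1.477 [-198.2158    0.       30.3385] [-0.0008  0.0001 -0.0053]
23 1.524 [-198.7345    0.       24.9668] [-0.0005  0.0001 -0.0054]
24 1.571 [-199.0006    0.       19.5766] [-0.0003  0.     -0.0054]
```

Emit:
{"api": "step_arm", "payload": {
  "rows": [
    {"travel": [0.001, 0, -0.025], "dr": [0, 0, 0]},
    {"travel": [0, 0, -0.025], "dr": [0, 0, 0]},
    {"travel": [-0.005, 0.001, -0.002], "dr": [0, 0, 0]},
    {"travel": [-0.005, 0.001, -0.001], "dr": [0, 0, 0]},
    {"travel": [-0.0048, 0.0008, -0.0023], "dr": [0, 0, 0]},
    {"travel": [-0.0047, 0.0008, -0.0025], "dr": [0, 0, 0]},
    {"travel": [-0.0046, 0.0007, -0.0028], "dr": [0, 0, 0]},
    {"travel": [-0.0044, 0.0007, -0.003], "dr": [0, 0, 0]},
    {"travel": [0, 0, 0], "dr": [0, 0, 0]}
  ]
}}

```text
t: 11.52
ee_pos: [0.5677, 0.0335, 0.1103]
ee_rot: [179.9, 24.9, 170.8]
wrist_force: [0.4, -0.1, 0.4]
opening: -0.0
gripper_force: 0.0
```

```bash
python3 - <<'E'
from goal import *
state()
E
```

```text
t 11.53 local mm [-152.3147    0.5004  110.2596] lean 24.913459931607346 F local [0.3985 0.0073 0.4117] open -4.1719439742955474e-05
```

```bash
cat > ang.py <<'E'
from goal import *
def ang():
  for n in('wrist','scene'):
    p=bot.camera(n)
    uv,X=cloud(p); L=C.inv().apply(X-O)*1e3
    k=(abs(L[:,1]+75)<40)&(L[:,0]<-97)&(L[:,2]>8)&(L[:,2]<150)&(L[:,0]>-250); Q=L[k][:,[0,2]].astype(np.float32)
    l=cv2.fitLine(Q,cv2.DIST_HUBER,0,.01,.01).ravel(); print(n,len(Q),'angle',np.arctan2(abs(l[0]),abs(l[1])),'ext',np.percentile(Q,[2,98],axis=0).ravel())
  return p
E
python3 -c "
from ang import *
p=ang(); cv2.imwrite('pics/s4.png',cv2.resize(p['pixels'][130:330,190:450],None,fx=2,fy=2))"
```

```text
wrist 5565 angle 0.6166246 ext [-184.6594   34.0112 -118.8563  122.2222]
scene 394 angle 0.68619734 ext [-164.4723   26.5862  -98.4466  108.4561]
```

View pics/s4.png

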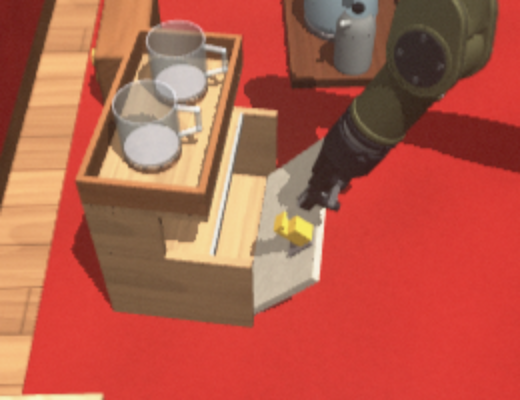

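Emit:
{"api": "step_arm", "payload": {
  "rows": [
    {"travel": [-0.0043, 0.0007, -0.0032], "dr": [0, 0, 0]},
    {"travel": [-0.0042, 0.0007, -0.0034], "dr": [0, 0, 0]},
    {"travel": [-0.004, 0.0006, -0.0036], "dr": [0, 0, 0]},
    {"travel": [-0.0038, 0.0006, -0.0038], "dr": [0, 0, 0]},
    {"travel": [-0.0036, 0.0006, -0.0039], "dr": [0, 0, 0]},
    {"travel": [-0.0035, 0.0006, -0.0041], "dr": [0, 0, 0]},
    {"travel": [-0.0033, 0.0005, -0.0043], "dr": [0, 0, 0]},
    {"travel": [-0.0031, 0.0005, -0.0044], "dr": [0, 0, 0]},
    {"travel": [-0.0029, 0.0005, -0.0046], "dr": [0, 0, 0]},
    {"travel": [-0.0026, 0.0004, -0.0047], "dr": [0, 0, 0]},
    {"travel": [-0.0024, 0.0004, -0.0048], "dr": [0, 0, 0]},
    {"travel": [-0.0022, 0.0004, -0.0049], "dr": [0, 0, 0]}
  ]
}}

```text
t: 13.12
ee_pos: [0.5288, 0.0396, 0.0609]
ee_rot: [179.9, 25.0, 170.8]
wrist_force: [1.8, -0.5, 0.7]
opening: 0.0001
gripper_force: 0.7
```

```bash
python3 -c "
from ang import *
state(); ang()"
```

```text
t 13.12 local mm [-191.671     0.2979   60.856 ] lean 25.049443625490532 F local [ 1.8308 -0.2253  0.7439] open 0.00013993734317905033
wrist 20685 angle 0.53360564 ext [-241.7457   28.0973 -120.348   140.8112]
scene 726 angle 1.2185073 ext [-213.2331   20.2271  -99.2218  126.4022]
```

Tracking well (about 1.2 rad). Finish the arc.

Emit:
{"api": "step_arm", "payload": {
  "rows": [
    {"travel": [-0.002, 0.0003, -0.005], "dr": [0, 0, 0]},
    {"travel": [-0.0017, 0.0003, -0.0051], "dr": [0, 0, 0]},
    {"travel": [-0.0015, 0.0002, -0.0052], "dr": [0, 0, 0]},
    {"travel": [-0.0013, 0.0002, -0.0052], "dr": [0, 0, 0]},
    {"travel": [-0.001, 0.0002, -0.0053], "dr": [0, 0, 0]},
    {"travel": [-0.0008, 0, -0.0053], "dr": [0, 0, 0]},
    {"travel": [-0.0005, 0, -0.0053], "dr": [0, 0, 0]},
    {"travel": [0, 0, -0.004], "dr": [0, 0, 0]},
    {"travel": [0, 0, 0], "dr": [0, 0, 0]},
    {"travel": [0, 0, 0], "dr": [0, 0, 0]}
  ]
}}

```text
t: 14.48
ee_pos: [0.5201, 0.041, 0.0211]
ee_rot: [179.9, 25.1, 170.8]
wrist_force: [-2.4, 1.8, 6.1]
opening: 0.0
gripper_force: 3.1
```

```bash
python3 -c "
from ang import *
state(); ang()"
```

```text
t 14.47 local mm [-200.4456    0.2828   21.1331] lean 25.082075819545842 F local [-2.6311  1.3967  6.093 ] open 1.1724067645095813e-05
wrist 22542 angle 0.540204 ext [-249.1923   10.4446 -144.1337  100.7809]
scene 780 angle 1.5630666 ext [-221.731    14.4348  -99.6255   88.6552]
```

Emit:
{"api": "step_arm", "payload": {
  "rows": [
    {"travel": [0, 0, -0.003], "dr": [0, 0, 0]},
    {"travel": [0, 0, 0], "dr": [0, 0, 0]}
  ]
}}

```text
t: 14.82
ee_pos: [0.5202, 0.041, 0.0205]
ee_rot: [179.9, 25.3, 170.9]
wrist_force: [-8.5, -0.4, 29.1]
opening: -0.0
gripper_force: 14.8
```

Emit:
{"api": "step_arm", "payload": {
  "rows": [
    {"travel": [0, 0, 0.005], "dr": [0, 0, 0]},
    {"travel": [0, 0, 0.01], "dr": [0, 0, 0]},
    {"travel": [-0.02, 0.003, 0.03], "dr": [0, 0, 0]},
    {"travel": [-0.03, 0.005, 0.05], "dr": [0, 0, 0]},
    {"travel": [-0.03, 0.005, 0.05], "dr": [0, 0, 0]},
    {"travel": [0, 0, 0.05], "dr": [0, 0, 0]},
    {"travel": [0, 0, 0], "dr": [0, 0, 0]},
    {"travel": [0, 0, 0], "dr": [0, 0, 0]}
  ]
}}

```text
t: 15.82
ee_pos: [0.4405, 0.0538, 0.213]
ee_rot: [179.9, 25.1, 170.7]
wrist_force: [0.8, 0.9, -1.3]
opening: 0.0002
gripper_force: 0.0
```

```bash
python3 -c "
from ang import *
state(); p=ang(); cv2.imwrite('pics/s5.png',cv2.resize(p['pixels'][100:330,190:450],None,fx=2.5,fy=2.5))"
```

```text
t 15.82 local mm [-281.0909    0.2975  212.9754] lean 25.11634614560898 F local [ 0.6346  1.0138 -1.2587] open 0.00016877822153443166
wrist 5122 angle 1.567039 ext [-231.22     11.6789 -101.2891   18.8485]
scene 860 angle 1.5669478 ext [-229.173    14.895  -100.0172   21.8802]
```

View pics/s5.png

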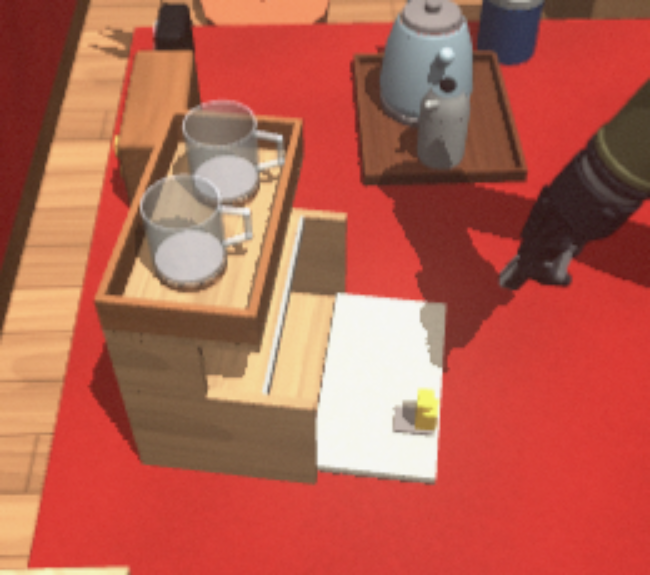

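The picture shows the flap lying flat (about 1.567 rad). The hook has sprung back by its outer edge (crop pixel 427,410), the gripper is clear, and the mugs, kettle and sugar dispenser stand where they did.

```bash
python3 -c "
from bench import bot
print(bot.job_done())"
```

```text
the job is handed in; nothing more can be done
None
```

I pressed the hook and held it down until the flap came free. I then lowered the flap until it lay fully open at about 1.567 rad, let go and handed the job in at about 16 s; no verdict came back.

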